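# Rack the reactor vessels by height

### The job

Line up the four open steel reactor vessels on the aluminium rack, one on each round black seat, in order of height: the tallest on the seat next to the pressure gauge, then shorter and shorter, with the shortest next to the needle valve at the other end. Leave each standing upright and well centred on its seat, and never knock a vessel over on the way.

Things in the scene. Friction and masses are not known exactly. Their poses are not given: they have to be found in the camera images.
- vessel_110: The largest and tallest of four open-topped, straight-sided round steel reactor vessels (loose): 110 mm high, outer diameter 54 mm, wall 5 mm, closed floor, at most 0.75 kg. Starts upright on the table. Origin at the centre of its underside; z up its axis.
- vessel_90: The second tallest of four open-topped, straight-sided round steel reactor vessels (loose): 90 mm high, outer diameter 48 mm, wall 5 mm, closed floor, at most 0.75 kg. Starts upright on the table. Origin at the centre of its underside; z up its axis.
- vessel_70: The second shortest of four open-topped, straight-sided round steel reactor vessels (loose): 70 mm high, outer diameter 42 mm, wall 5 mm, closed floor, at most 0.75 kg. Starts upright on the table. Origin at the centre of its underside; z up its axis.
- vessel_50: The smallest and shortest of four open-topped, straight-sided round steel reactor vessels (loose): 50 mm high, outer diameter 36 mm, wall 5 mm, closed floor, at most 0.75 kg. Starts upright on the table. Origin at the centre of its underside; z up its axis.
- seat_a: One of four identical round black rubber seats, 62 mm across, flat and 3 mm thick, fixed in a straight row on the rack, a 530 x 90 x 12 mm aluminium bar lying on the table. Neighbouring seats are 95 mm apart between centres. Origin at the centre of its underside, 12 mm above the table; its top face, where a vessel stands, is 15 mm above the table. The letter says nothing of its place in the row: the letters are dealt afresh at every start.
- seat_b: One of four identical round black rubber seats, 62 mm across, flat and 3 mm thick, fixed in a straight row on the rack, a 530 x 90 x 12 mm aluminium bar lying on the table. Neighbouring seats are 95 mm apart between centres. Origin at the centre of its underside, 12 mm above the table; its top face, where a vessel stands, is 15 mm above the table. The letter says nothing of its place in the row: the letters are dealt afresh at every start.
- seat_c: One of four identical round black rubber seats, 62 mm across, flat and 3 mm thick, fixed in a straight row on the rack, a 530 x 90 x 12 mm aluminium bar lying on the table. Neighbouring seats are 95 mm apart between centres. Origin at the centre of its underside, 12 mm above the table; its top face, where a vessel stands, is 15 mm above the table. The letter says nothing of its place in the row: the letters are dealt afresh at every start.
- seat_d: One of four identical round black rubber seats, 62 mm across, flat and 3 mm thick, fixed in a straight row on the rack, a 530 x 90 x 12 mm aluminium bar lying on the table. Neighbouring seats are 95 mm apart between centres. Origin at the centre of its underside, 12 mm above the table; its top face, where a vessel stands, is 15 mm above the table. The letter says nothing of its place in the row: the letters are dealt afresh at every start.
- gauge: The pressure gauge: a round steel dial 64 mm across with a white face looking straight up, on a steel block, fixed on one end of the rack in line with the seats (which end varies); its top is 82 mm above the table. A needle valve with a blue T-handle stands on the other end, its top 79 mm above the table. Origin at the centre of the underside of its block, 12 mm above the table, 90 mm from the centre of the nearest seat; its y axis runs along the row, x across it.
Not all that is in view belongs to the job. Leave any orange look-alike of the vessel_90 alone. Leave any green look-alike of the vessel_110 alone.

How it is judged:
By the outcome, as a careful person would: the job done as asked, in the order asked, and still so for the second after the job is handed in, with the robot touching nothing.
It also fails if it takes over 112 s, if anything falls off the work surface, if the arm or the gripper's body presses on something with over 40 N, if the wrist force passes 120 N, or if a joint passes its speed limit or range.

### The arm

A 7-joint arm with a two-finger parallel gripper is mounted at the origin on the work surface. World frame = base frame: x ahead of the robot, y to its left, z up, the work surface at z = 0. Lengths are in m, angles in degrees, forces in N, time in s.
With the tool pointing down it reaches from about 0.35 to 0.9 m from the base axis. Payload 7.2 kg.
Tool frame: the origin (TCP) lies midway between the tips of the shut fingers; the grasp point (between the pads) lies 19 mm behind it; z points along the fingers, y is the line along which they close (so a half turn about z gives the same grasp; the last joint's range is limited). The gripper opens to 85 mm and grips with 20 to 120 N. Pads are 22 mm wide; open, the fingers measure 114 mm over their backs; the gripper's body (76 mm by 85 mm) begins 54 mm behind the grasp point. The pads swing forward as they close: fully open they stand 13 mm farther back than shut.
Start: joints at [68.171, 23.554, -0.728, 91.456, 0.321, 64.991, -4.71], TCP at [0.192, -0.595, 0.231] pointing down, gripper open.
Joint ranges: [-169.25, 169.25], [-16.82, 113.86], [-84.01, 82.57], [7.8, 145.47], [-59.2, 239.2], [7.22, 106.19], [-163.78, 163.78]. Speed limits (degrees/s): [136.94, 136.94, 172.46, 172.46, 180, 180, 180].

### API

Orientations are given as a 3x3 rotation matrix whose columns are the frame's x, y, z axes.
In Python, from station import status, read_camera, workorder gives the robot as it stands.
- The arm moves only by the tool arm_command, never from a script. Its argument "moves" is a list of rows, each an object with "turn": the turn, a rotation vector about the world's x, y, z in degrees, a list of three; "linear": the shift along the world's x, y, z in mm, a list of three; "gripper": the opening, from 0 (shut) to 1 (fully open). In form: [{"turn": [rx, ry, rz], "linear": [tx, ty, tz], "gripper": gripper}, ...]. A call has 1 to 12 rows; each row is the pose to reach, as a shift and turn from the pose commanded when the call began; what a row does not reach only later rows make up. A row lasts 1/8 s, in which the tool goes at most 62.5 mm and 10.7 degrees, less where a joint would pass 70% of its speed; a pose out of reach is approached as far as the arm can. A call with a gripper value outside its range is refused whole. The fingers move at their own pace and stop on an object; "force" is the grip in N (left out, the last holds). Time passes only in rows, so rows that repeat a pose let the fingers close. It gives the time, the measured TCP pose, the force, the opening and the grip force at its end, in the units of the state.
- status.get_obs(): the state, without advancing time (a new reading comes with each control period).
- read_camera(name): name is "side" or "top" or "wrist"; returns a dict with "img" (400x640x3 uint8, blue, green, red), "z_map" (400x640 float32, m along the optical axis (not along the pixel's ray), 0 where there is no reading), "camera_matrix" (3x3 intrinsics, pixels), "D" ([k1, k2, p1, p2, k3] as OpenCV has them; the pictures are not rectified), "pose" (4x4, takes a point from camera to world coordinates). Camera axes: x right, y up, looking along -z (the intrinsics and any distortion apply to the point x, -y, -z); pixel columns grow to the right and rows downward; lengths in m; the calibration is good to about 2 mm. A picture is of the moment at which its call begins.
- workorder.sign_off(): hands the job in; it is judged then, once.
The state is a dict: "time": time; "qpos": joint angles; "dq": joint speeds; "joint_efforts": joint torques, N m; "tcp_pos": TCP position; "ee_rot": TCP orientation; "ft_force": force on the tool from outside, world axes, zero at the start; "ft_torque": the same for the moment, N m; "width": opening from 0.0 (shut) to 1.0 (fully open); "grasp_force": force on a finger pad.
Only numpy, scipy, OpenCV 4.12 (cv2) and the standard library are available. Lean on these libraries where they do the work, as an engineer would, in place of code of your own. Each camera call takes 0.05 s, during which the arm holds its last target. There are 200 camera calls.

## Working session

There is one attempt and no reset: what is moved stays moved. The work goes in short steps, Python scripts to look and compute and a tool call to move; the robot and the scene stay as the last step left them, time stands still between calls to the robot, and variables do not carry over. Pictures are saved under pics/ and viewed, at most 14 in all, crops included, and the job is handed in when it is done.

Besides the shell and the picture viewer there is one more tool, called after "Emit:" as name(argument=value, ...), one argument or row to a line, values as JSON. arm_command: Moves the arm, as the interface text tells. Its arguments: {"type":"object","properties":{"moves":{"type":"array"},"force":{"type":"number"}},"required":["moves"]}

```bash
mkdir -p pics
cat > h.py <<'E'
import numpy as np, cv2
from station import status, read_camera, workorder
def cloud(c):
    K,D,z=c["camera_matrix"],np.array(c["D"],float),c["z_map"]
    h,w=z.shape
    uv=np.stack(np.meshgrid(np.arange(w),np.arange(h)),-1).reshape(-1,1,2).astype(np.float64)
    n=cv2.undistortPoints(uv,np.array(K,float),D).reshape(h,w,2)
    P=np.stack([n[...,0]*z,-n[...,1]*z,-z,np.ones_like(z)],-1)
    W=(P@np.array(c["pose"]).T)[...,:3]; W[z==0]=np.nan
    return W
E
python3 - <<'E'
from h import *
for n in("top","side"):
    c=read_camera(n); cv2.imwrite(f"pics/{n}0.png",c["img"]); np.savez(f"{n}0.npz",W=cloud(c),img=c["img"])
    print(n,np.round(c["pose"],3).tolist())
o=status.get_obs();print(o)
E
```

```text
top [[0.019, 0.979, -0.201, 0.286], [-1.0, 0.019, 0.001, -0.026], [0.005, 0.201, 0.98, 1.229], [0.0, 0.0, 0.0, 1.0]]
side [[-0.926, 0.238, -0.292, 0.193], [-0.376, -0.615, 0.693, 0.78], [-0.015, 0.752, 0.659, 0.794], [0.0, 0.0, 0.0, 1.0]]
{'time': 0.1, 'qpos': array([68.17002943, 23.59497782, -0.73161319, 91.49874748,  0.32295694,
       64.98863938, -4.71063656]), 'dq': array([-0.15482013, -0.17866755, -0.02362533, -0.20838859, -0.10455425,
       -0.04484993, -0.07484919]), 'joint_efforts': array([ 2.08407029e-03, -6.01835918e+01,  6.84179440e-01, -3.00089765e+01,
        1.40283478e-02,  6.40510159e-03, -1.74035046e-05]), 'tcp_pos': array([ 0.19218376, -0.59426535,  0.23054543]), 'ee_rot': array([[ 9.51450797e-01,  3.07800415e-01, -5.33708261e-04],
       [ 3.07800858e-01, -9.51449921e-01,  1.29593132e-03],
       [-1.08908484e-04, -1.39729075e-03, -9.99999018e-01]]), 'ft_force': array([ 0.31619675, -0.1093378 , -0.11750315]), 'ft_torque': array([-0.00521089,  0.02198284,  0.01954285]), 'grasp_force': 0.0, 'width': 1.0031059059795984}
```

View pics/top0.png

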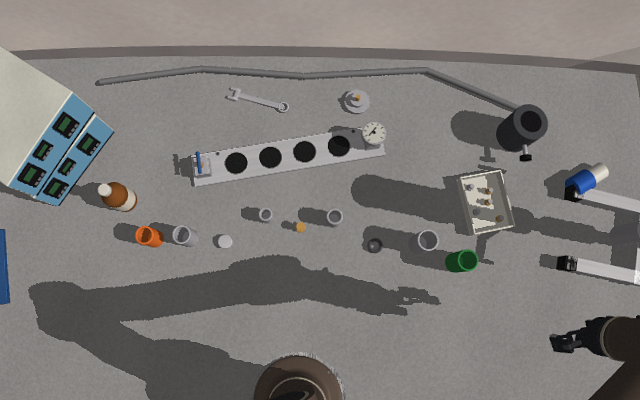

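View pics/side0.png

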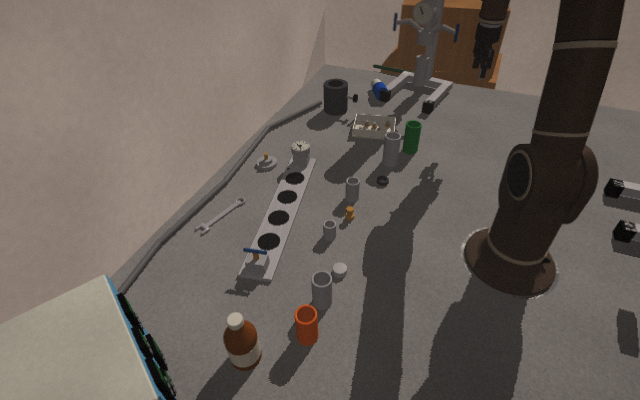

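The top view shows the steel vessels at about (428,240), (182,236), (335,217) and (265,214). The seats are at (339,147), (305,152), (270,158) and (236,163), with the gauge at (374,133). The valve is at (199,163), the green decoy at (462,260) and the orange decoy at (148,236).

```bash
cat > m.py <<'E'
from h import *
from scipy.optimize import least_squares
def fitc(P,r):
    f=lambda c:(np.hypot(*(P[:,:2]-c).T)-r)
    s=least_squares(f,np.median(P[:,:2],0),loss="soft_l1",f_scale=.002); return s.x,np.median(abs(s.fun))
def near(W,u,v,R=22):
    return W[max(v-R,0):v+R,max(u-R,0):u+R].reshape(-1,3)
E
python3 - <<'E'
from m import *
d=np.load("top0.npz");W=d["W"];img=d["img"]
s=np.load("side0.npz")["W"].reshape(-1,3)
for n,u,v,h,r in[("110",428,240,.110,.027),("90",182,236,.09,.024),("70",335,217,.07,.021),("50",265,214,.05,.018)]:
    P=near(W,u,v); T=np.nanpercentile(P[:,2],97); Q=P[abs(P[:,2]-h)<.006]
    c,e=fitc(Q,r-.0025)
    S=s[(np.hypot(*(s[:,:2]-c).T)<.05)]; S1=S[abs(S[:,2]-h)<.005]; S2=S[(S[:,2]>.012)&(S[:,2]<h-.006)&(np.hypot(*(S[:,:2]-c).T)>r-.006)]
    print(n,round(T,4),c.round(4),e.round(4),len(Q),"side rim",fitc(S1,r-.0025)[0].round(4),"side wall",fitc(S2,r)[0].round(4),"topz side",np.nanpercentile(S[:,2],97).round(3))
g=img.max(2)
for u,v in[(339,147),(305,152),(270,158),(236,163)]:
    R=18;m=g[v-R:v+R,u-R:u+R]<45
    k,l,st,ce=cv2.connectedComponentsWithStats(m.astype(np.uint8)); i=1+st[1:,4].argmax()
    P=near(W,u,v,R)[(l==i).ravel()]; print("seat",np.nanmean(P,0).round(4),((np.nanmax(P,0)+np.nanmin(P,0))/2).round(4),np.ptp(P,0).round(3),st[i,4])
print("orange",near(W,148,236,3).mean(0),"green",near(W,462,260,3).mean(0),"gauge",W[133,374],"valve",W[163,199],"box",W[205,462],W[175,485],W[205,485],"bottle",W[190,105],W[198,115])
P=W.reshape(-1,3);print("cap",W[241,225],"ring",W[245,374],"orange small",W[227,299],"steel thing",W[95,357], "green top", W[252,462],"table",W[280,500])
E
```

```text
110 0.1096 [ 0.4048 -0.3134] 0.0012 136 side rim [ 0.4062 -0.3114] side wall [ 0.406  -0.3132] topz side 0.11
90 0.0896 [0.4085 0.2953] 0.0013 119 side rim [0.4094 0.2988] side wall [0.4093 0.2974] topz side 0.09
70 0.0685 [ 0.4642 -0.087 ] 0.0013 88 side rim [ 0.4663 -0.0837] side wall [ 0.4671 -0.0854] topz side 0.07
50 0.0468 [0.4696 0.0908] 0.0012 76 side rim [0.4716 0.0941] side wall [0.4722 0.0927] topz side 0.05
seat [ 0.6696 -0.0988  0.0145] [ 0.6695 -0.0992  0.0147] [0.057 0.058 0.015] 345
seat [ 0.6513 -0.005   0.0144] [ 0.652  -0.0049  0.0137] [0.059 0.055 0.016] 341
seat [0.6336 0.0878 0.0142] [0.6336 0.0877 0.0135] [nan nan nan] 347
seat [0.6155 0.1805 0.0144] [0.6158 0.1809 0.0146] [nan nan nan] 341
orange [0.40997036 0.40853099 0.01652139] green [ 0.36249259 -0.42936976  0.01414268] gauge [ 0.68397713 -0.18788608  0.08370529] valve [0.59499691 0.26532983 0.08054338] box [ 0.51217959 -0.44111387  0.00086737] [ 0.5956028  -0.50721373  0.01252736] [ 0.51260373 -0.50534361  0.00453766] bottle [0.50473657 0.47869225 0.15009613] [0.49296256 0.46893522 0.10887881]
cap [0.40087703 0.19792704 0.01679825] ring [ 0.39949439 -0.19667236  0.00149035] orange small [0.43939433 0.0031594  0.03855282] steel thing [ 0.80920552 -0.14846692  0.03970878] green top [ 0.37480693 -0.39941092  0.11001382] table [ 0.30853625 -0.53888447  0.00235828]
```

Emit:
arm_command(
  moves=[
    {"turn": [0,0,83],"linear": [213,282,30],"gripper": 1},
    {"turn": [0,0,83],"linear": [213,282,30],"gripper": 1},
    {"turn": [0,0,83],"linear": [213,282,30],"gripper": 1},
    {"turn": [0,0,83],"linear": [213,282,30],"gripper": 1},
    {"turn": [0,0,83],"linear": [213,282,30],"gripper": 1},
    {"turn": [0,0,83],"linear": [213,282,30],"gripper": 1},
    {"turn": [0,0,83],"linear": [213,282,30],"gripper": 1},
    {"turn": [0,0,83],"linear": [213,282,30],"gripper": 1},
    {"turn": [0,0,83],"linear": [213,282,30],"gripper": 1},
    {"turn": [0,0,83],"linear": [213,282,30],"gripper": 1},
    {"turn": [0,0,83],"linear": [213,282,30],"gripper": 1},
  ],
  force=60,
)

```text
time: 1.48
tcp_pos: [0.4052, -0.3128, 0.2612]
ee_rot: [[-0.188, 0.982, -0.0], [0.982, 0.188, 0.0], [0.0, -0.0, -1.0]]
ft_force: [0.7, -0.5, -0.2]
width: 1.001
grasp_force: 0.0
```

Run:
```python
from m import *
c=read_camera("wrist");W=cloud(c);cv2.imwrite("pics/w1.png",c["img"]);print(np.round(c["pose"],3).tolist())
P=W.reshape(-1,3);c0=np.array([.4055,-.3128])
Q=P[(abs(P[:,2]-.110)<.006)&(np.hypot(*(P[:,:2]-c0).T)<.045)]
print(len(Q),np.nanmedian(Q,0),fitc(Q,.0245)); o=status.get_obs();print(o["tcp_pos"],o["ee_rot"].round(3),o["qpos"].round(1))
```

```text
[[0.982, -0.18, -0.058, 0.391], [0.189, 0.934, 0.303, -0.236], [-0.001, -0.309, 0.951, 0.405], [0.0, 0.0, 0.0, 1.0]]
793 [ 0.40601592 -0.31310725  0.11028129] (array([ 0.40626974, -0.31254617]), np.float64(0.0013378796042479123))
[ 0.40523715 -0.31275854  0.26124713] [[-0.188  0.982 -0.   ]
 [ 0.982  0.188  0.   ]
 [ 0.    -0.    -1.   ]] [ 52.7  12.8 -24.1 103.4   5.7  65.   37.6]
```

View pics/w1.png

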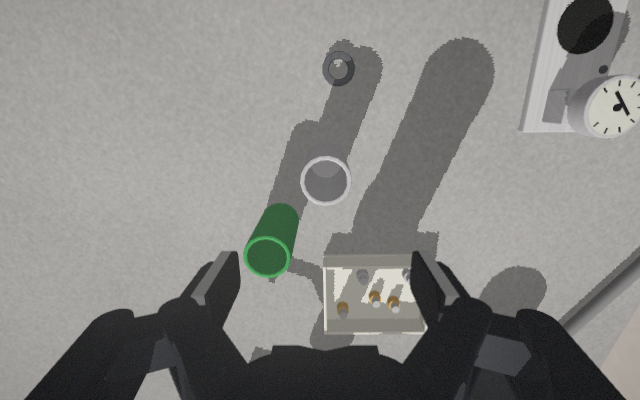

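The wrist view shows the vessel rim at (326,181), clear of the green decoy and the box. Grasping it now.

Emit:
arm_command(
  moves=[
    {"turn": [0,0,0],"linear": [1,0,-60],"gripper": 1},
    {"turn": [0,0,0],"linear": [1,0,-115],"gripper": 1},
    {"turn": [0,0,0],"linear": [1,0,-160],"gripper": 1},
    {"turn": [0,0,0],"linear": [1,0,-185],"gripper": 1},
    {"turn": [0,0,0],"linear": [1,0,-193],"gripper": 1},
    {"turn": [0,0,0],"linear": [1,0,-193],"gripper": 0.5},
    {"turn": [0,0,0],"linear": [1,0,-193],"gripper": 0.3},
    {"turn": [0,0,0],"linear": [1,0,-193],"gripper": 0.2},
    {"turn": [0,0,0],"linear": [1,0,-193],"gripper": 0.2},
    {"turn": [0,0,0],"linear": [1,0,-193],"gripper": 0.2},
  ],
  force=60,
)

```text
time: 2.78
tcp_pos: [0.407, -0.3133, 0.0697]
ee_rot: [[-0.189, 0.982, 0.002], [0.982, 0.189, -0.002], [-0.002, 0.001, -1.0]]
ft_force: [-2.0, 1.1, 7.2]
width: 0.61
grasp_force: 63.0
```

Emit:
arm_command(
  moves=[
    {"turn": [0,0,0],"linear": [0,0,15],"gripper": 0.2},
    {"turn": [0,0,0],"linear": [0,0,45],"gripper": 0.2},
    {"turn": [0,0,0],"linear": [0,0,90],"gripper": 0.2},
    {"turn": [0,0,0],"linear": [0,0,130],"gripper": 0.2},
    {"turn": [0,0,0],"linear": [20,16,150],"gripper": 0.2},
    {"turn": [0,0,0],"linear": [60,49,150],"gripper": 0.2},
    {"turn": [0,0,0],"linear": [105,85,150],"gripper": 0.2},
    {"turn": [0,0,0],"linear": [150,122,150],"gripper": 0.2},
    {"turn": [0,0,0],"linear": [195,159,150],"gripper": 0.2},
    {"turn": [0,0,0],"linear": [235,191,150],"gripper": 0.2},
    {"turn": [0,0,0],"linear": [257,209,150],"gripper": 0.2},
    {"turn": [0,0,0],"linear": [263,214,150],"gripper": 0.2},
  ],
)

```text
time: 4.28
tcp_pos: [0.6698, -0.096, 0.2181]
ee_rot: [[-0.193, 0.981, -0.001], [0.981, 0.193, 0.002], [0.002, -0.001, -1.0]]
ft_force: [-0.1, 0.2, -6.9]
width: 0.612
grasp_force: 65.3
```

```bash
cat >> m.py <<'E'
def rim(W,c0,h,r,tol=.006):
    P=W.reshape(-1,3);Q=P[(abs(P[:,2]-h)<tol)&(np.hypot(*(P[:,:2]-c0).T)<r+.015)]
    return len(Q),fitc(Q,r-.0025)[0].round(4)
def seats(c,W):
    m=((c["img"].max(2)<50)&(abs(W[...,2]-.0145)<.006)).astype(np.uint8)
    k,l,st,ce=cv2.connectedComponentsWithStats(m)
    for i in range(1,k):
        P=W[l==i]
        if st[i,4]>150 and .05<np.ptp(P[:,0])<.075 and .05<np.ptp(P[:,1])<.075:
            print("seat",cv2.minEnclosingCircle(P[:,:2].astype(np.float32)),P.mean(0).round(4),st[i,4])
E
python3 - <<'E'
from m import *
for n in("wrist","top","side"):
    c=read_camera(n);W=cloud(c);print(n);seats(c,W)
    if n=="wrist":cv2.imwrite("pics/w2.png",c["img"])
    P=W.reshape(-1,3);o=status.get_obs();t=o["tcp_pos"];z=t[2]+.042;print(rim(W,t[:2],z,.027,.008))
print(o["tcp_pos"],o["ft_force"],o["width"])
E
```

```text
wrist
(7027, array([ 0.6698, -0.0943]))
top
seat ((0.6703615784645081, -0.09869012236595154), 0.02999250218272209) [ 0.666  -0.0978  0.0142] 291
seat ((0.6514987945556641, -0.004306088201701641), 0.02952888235449791) [ 0.6514 -0.0049  0.0142] 335
seat ((0.6335113644599915, 0.08896855264902115), 0.029817532747983932) [0.6335 0.088  0.0143] 339
seat ((0.6148536205291748, 0.18081453442573547), 0.029637223109602928) [0.6156 0.1805 0.0142] 336
(60, array([ 0.6428, -0.0623]))
side
seat ((0.6712163686752319, -0.10084586590528488), 0.03417943790555) [ 0.672  -0.0976  0.015 ] 167
seat ((0.6524051427841187, -0.004291204735636711), 0.030745895579457283) [ 0.6528 -0.0036  0.0151] 186
seat ((0.6358399391174316, 0.08953911811113358), 0.03132161870598793) [0.6351 0.0896 0.0152] 229
seat ((0.6165969967842102, 0.1821356862783432), 0.031085176393389702) [0.6171 0.1828 0.015 ] 276
(148, array([ 0.6678, -0.0953]))
[ 0.66856511 -0.09926603  0.21817053] [-0.02383219 -0.28128515 -6.28961086] 0.6116166145490864
```

View pics/w2.png

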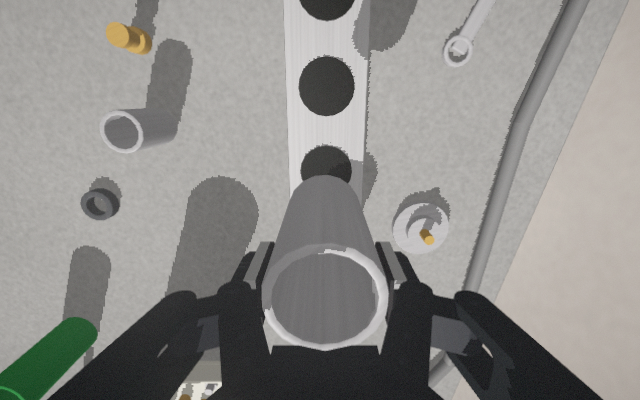

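Emit:
arm_command(
  moves=[
    {"turn": [0,0,0],"linear": [1,1,-30],"gripper": 0.2},
    {"turn": [0,0,0],"linear": [1,1,-70],"gripper": 0.2},
    {"turn": [0,0,0],"linear": [1,1,-105],"gripper": 0.2},
    {"turn": [0,0,0],"linear": [1,1,-122],"gripper": 0.2},
    {"turn": [0,0,0],"linear": [1,1,-129],"gripper": 0.2},
    {"turn": [0,0,0],"linear": [1,1,-132],"gripper": 0.2},
    {"turn": [0,0,0],"linear": [1,1,-133],"gripper": 0.2},
    {"turn": [0,0,0],"linear": [1,1,-133],"gripper": 0.2},
  ],
)

```text
time: 5.42
tcp_pos: [0.6708, -0.0977, 0.0862]
ee_rot: [[-0.19, 0.982, 0.001], [0.982, 0.19, -0.0], [-0.0, 0.001, -1.0]]
ft_force: [0.1, -0.0, -5.5]
width: 0.609
grasp_force: 65.3
```

Emit:
arm_command(
  moves=[
    {"turn": [0,0,0],"linear": [0,0,-1],"gripper": 0.2},
    {"turn": [0,0,0],"linear": [0,0,-2],"gripper": 0.2},
    {"turn": [0,0,0],"linear": [0,0,-2],"gripper": 0.2},
  ],
)

```text
time: 5.8
tcp_pos: [0.6708, -0.0977, 0.0849]
ee_rot: [[-0.189, 0.982, 0.001], [0.982, 0.189, -0.0], [-0.001, 0.001, -1.0]]
ft_force: [-3.9, 0.7, 4.8]
width: 0.612
grasp_force: 66.4
```

Emit:
arm_command(
  moves=[
    {"turn": [0,0,0],"linear": [0,0,-2],"gripper": 0.7},
    {"turn": [0,0,0],"linear": [0,0,-2],"gripper": 0.85},
    {"turn": [0,0,0],"linear": [0,0,-2],"gripper": 1},
    {"turn": [0,0,0],"linear": [0,0,0],"gripper": 1},
    {"turn": [0,0,0],"linear": [0,0,15],"gripper": 1},
    {"turn": [0,0,0],"linear": [0,0,50],"gripper": 1},
    {"turn": [0,0,0],"linear": [0,0,100],"gripper": 1},
    {"turn": [0,0,0],"linear": [0,0,150],"gripper": 1},
    {"turn": [0,0,0],"linear": [-20,30,170],"gripper": 1},
    {"turn": [0,0,0],"linear": [-50,76,170],"gripper": 1},
    {"turn": [0,0,0],"linear": [-80,121,170],"gripper": 1},
  ],
)

```text
time: 7.18
tcp_pos: [0.5896, 0.0248, 0.255]
ee_rot: [[-0.189, 0.982, 0.002], [0.982, 0.189, 0.0], [-0.0, 0.002, -1.0]]
ft_force: [0.4, 0.9, 0.5]
width: 1.003
grasp_force: 0.0
```

Emit:
arm_command(
  moves=[
    {"turn": [0,0,0],"linear": [-30,46,0],"gripper": 1},
    {"turn": [0,0,0],"linear": [-60,91,0],"gripper": 1},
    {"turn": [0,0,0],"linear": [-92,139,0],"gripper": 1},
    {"turn": [0,0,0],"linear": [-125,189,0],"gripper": 1},
    {"turn": [0,0,0],"linear": [-155,234,0],"gripper": 1},
    {"turn": [0,0,0],"linear": [-175,265,0],"gripper": 1},
    {"turn": [0,0,0],"linear": [-181,274,0],"gripper": 1},
    {"turn": [0,0,0],"linear": [-181,274,0],"gripper": 1},
    {"turn": [0,0,0],"linear": [-181,274,0],"gripper": 1},
  ],
)

```text
time: 8.3
tcp_pos: [0.4104, 0.296, 0.2534]
ee_rot: [[-0.187, 0.982, 0.0], [0.982, 0.187, -0.001], [-0.001, 0.0, -1.0]]
ft_force: [0.2, 0.5, -0.8]
width: 0.998
grasp_force: 0.0
```

Run:
```python
from m import *
for n in("wrist","top","side"):
    c=read_camera(n);W=cloud(c);print(n)
    if n!="wrist":print("placed110",rim(W,np.array([.6705,-.0978]),.125,.027))
    for k,c0,h,r in[("90",(.409,.2968),.09,.024),("50",(.4712,.0922),.05,.018),("70",(.466,-.0855),.07,.021)]:
        try:print(k,rim(W,np.array(c0),h,r))
        except Exception:pass
o=status.get_obs();print(o["tcp_pos"],o["qpos"].round(1))
```

```text
wrist
90 (637, array([0.4103, 0.2984]))
50 (303, array([0.4727, 0.0945]))
top
placed110 (127, array([ 0.6673, -0.0993]))
90 (93, array([0.4085, 0.2955]))
50 (74, array([0.4695, 0.0908]))
70 (88, array([ 0.4641, -0.087 ]))
side
placed110 (50, array([ 0.669 , -0.0953]))
90 (157, array([0.4093, 0.2991]))
50 (74, array([0.4719, 0.0945]))
70 (47, array([ 0.4661, -0.0832]))
[0.41012768 0.29623226 0.253235  ] [ -7.5  15.  -40.3 104.   10.7  64.8 -40.6]
  return _methods._mean(a, axis=axis, dtype=dtype,
  ret = um.true_divide(
```

Emit:
arm_command(
  moves=[
    {"turn": [0,0,0],"linear": [0,0,-60],"gripper": 1},
    {"turn": [0,0,0],"linear": [0,0,-120],"gripper": 1},
    {"turn": [0,0,0],"linear": [0,0,-170],"gripper": 1},
    {"turn": [0,0,0],"linear": [0,0,-195],"gripper": 1},
    {"turn": [0,0,0],"linear": [0,0,-203],"gripper": 1},
    {"turn": [0,0,0],"linear": [0,0,-203],"gripper": 0.5},
    {"turn": [0,0,0],"linear": [0,0,-203],"gripper": 0.3},
    {"turn": [0,0,0],"linear": [0,0,-203],"gripper": 0.2},
    {"turn": [0,0,0],"linear": [0,0,-203],"gripper": 0.2},
    {"turn": [0,0,0],"linear": [0,0,-203],"gripper": 0.2},
  ],
  force=60,
)

```text
time: 9.7
tcp_pos: [0.4103, 0.2979, 0.0519]
ee_rot: [[-0.189, 0.982, 0.003], [0.982, 0.189, 0.001], [0.001, 0.003, -1.0]]
ft_force: [-1.0, -0.3, 7.1]
width: 0.547
grasp_force: 61.1
```

Emit:
arm_command(
  moves=[
    {"turn": [0,0,0],"linear": [0,0,15],"gripper": 0.2},
    {"turn": [0,0,0],"linear": [0,0,50],"gripper": 0.2},
    {"turn": [0,0,0],"linear": [0,0,100],"gripper": 0.2},
    {"turn": [0,0,0],"linear": [15,-19,130],"gripper": 0.2},
    {"turn": [0,0,0],"linear": [41,-51,140],"gripper": 0.2},
    {"turn": [0,0,0],"linear": [74,-92,140],"gripper": 0.2},
    {"turn": [0,0,0],"linear": [107,-133,140],"gripper": 0.2},
    {"turn": [0,0,0],"linear": [140,-174,140],"gripper": 0.2},
    {"turn": [0,0,0],"linear": [173,-215,140],"gripper": 0.2},
    {"turn": [0,0,0],"linear": [206,-256,140],"gripper": 0.2},
    {"turn": [0,0,0],"linear": [232,-288,140],"gripper": 0.2},
    {"turn": [0,0,0],"linear": [243,-302,140],"gripper": 0.2},
  ],
)

```text
time: 11.2
tcp_pos: [0.6529, -0.0079, 0.1904]
ee_rot: [[-0.186, 0.983, -0.0], [0.983, 0.186, -0.001], [-0.0, -0.001, -1.0]]
ft_force: [-0.3, 0.5, -5.0]
width: 0.55
grasp_force: 63.1
```

Emit:
arm_command(
  moves=[
    {"turn": [0,0,0],"linear": [0,0,-20],"gripper": 0.2},
    {"turn": [0,0,0],"linear": [0,0,-60],"gripper": 0.2},
    {"turn": [0,0,0],"linear": [0,0,-95],"gripper": 0.2},
    {"turn": [0,0,0],"linear": [0,0,-112],"gripper": 0.2},
    {"turn": [0,0,0],"linear": [0,0,-120],"gripper": 0.2},
    {"turn": [0,0,0],"linear": [0,0,-123],"gripper": 0.2},
    {"turn": [0,0,0],"linear": [0,0,-124],"gripper": 0.2},
    {"turn": [0,0,0],"linear": [0,0,-125],"gripper": 0.2},
    {"turn": [0,0,0],"linear": [0,0,-125],"gripper": 0.2},
  ],
)

```text
time: 12.32
tcp_pos: [0.6531, -0.0046, 0.0669]
ee_rot: [[-0.189, 0.982, 0.002], [0.982, 0.189, -0.0], [-0.001, 0.002, -1.0]]
ft_force: [-1.7, 0.1, 6.0]
width: 0.548
grasp_force: 63.9
```

Emit:
arm_command(
  moves=[
    {"turn": [0,0,0],"linear": [0,0,0],"gripper": 0.65},
    {"turn": [0,0,0],"linear": [0,0,0],"gripper": 0.85},
    {"turn": [0,0,0],"linear": [0,0,0],"gripper": 1},
    {"turn": [0,0,0],"linear": [0,0,2],"gripper": 1},
    {"turn": [0,0,0],"linear": [0,0,17],"gripper": 1},
    {"turn": [0,0,0],"linear": [0,0,60],"gripper": 1},
    {"turn": [0,0,0],"linear": [0,0,115],"gripper": 1},
    {"turn": [0,0,0],"linear": [-30,-13,160],"gripper": 1},
    {"turn": [0,0,0],"linear": [-80,-34,175],"gripper": 1},
    {"turn": [0,0,0],"linear": [-135,-58,175],"gripper": 1},
    {"turn": [0,0,0],"linear": [-175,-75,175],"gripper": 1},
    {"turn": [0,0,0],"linear": [-187,-80,175],"gripper": 1},
  ],
)

```text
time: 13.82
tcp_pos: [0.4634, -0.0859, 0.2415]
ee_rot: [[-0.187, 0.982, 0.001], [0.982, 0.187, -0.002], [-0.002, 0.0, -1.0]]
ft_force: [1.5, -1.0, 0.2]
width: 1.007
grasp_force: 0.0
```

Emit:
arm_command(
  moves=[
    {"turn": [0,0,0],"linear": [0,0,0],"gripper": 1},
    {"turn": [0,0,0],"linear": [0,0,0],"gripper": 1},
  ],
)

```text
time: 14.08
tcp_pos: [0.4667, -0.0839, 0.2407]
ee_rot: [[-0.191, 0.982, 0.001], [0.982, 0.191, 0.001], [0.0, 0.001, -1.0]]
ft_force: [-0.6, -0.9, -1.0]
width: 1.002
grasp_force: 0.0
```

Run:
```python
from m import *
c=read_camera("wrist");W=cloud(c);print(rim(W,np.array([.4655,-.0853]),.07,.021));cv2.imwrite("pics/w3.png",c["img"])
c=read_camera("side");cv2.imwrite("pics/s3.png",cv2.resize(c["img"][100:320,180:460],None,fx=2.5,fy=2.5,interpolation=3))
c=read_camera("top");W=cloud(c);print(rim(W,np.array([.652,-.0047]),.105,.024))
o=status.get_obs();print(o["tcp_pos"])
```

```text
(521, array([ 0.4674, -0.0847]))
(115, array([ 0.6494, -0.0064]))
[ 0.46615234 -0.08389207  0.24010751]
```

View pics/s3.png

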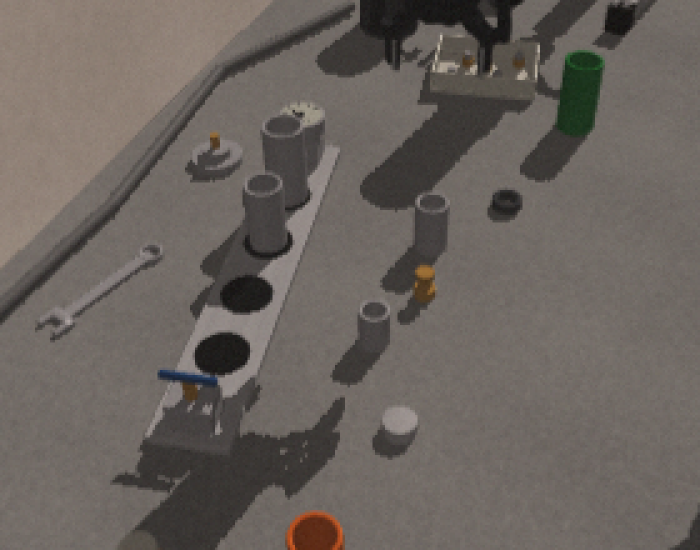

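Two vessels stand on their seats, at (285,160) and (265,215) in the crop, and both look centred. Next is vessel_70 at (430,220).

Emit:
arm_command(
  moves=[
    {"turn": [0,0,0],"linear": [1,0,-60],"gripper": 1},
    {"turn": [0,0,0],"linear": [1,0,-120],"gripper": 1},
    {"turn": [0,0,0],"linear": [1,0,-175],"gripper": 1},
    {"turn": [0,0,0],"linear": [1,0,-201],"gripper": 1},
    {"turn": [0,0,0],"linear": [1,0,-209],"gripper": 1},
    {"turn": [0,0,0],"linear": [1,0,-209],"gripper": 0.5},
    {"turn": [0,0,0],"linear": [1,0,-209],"gripper": 0.3},
    {"turn": [0,0,0],"linear": [1,0,-209],"gripper": 0.2},
    {"turn": [0,0,0],"linear": [1,0,-209],"gripper": 0.2},
    {"turn": [0,0,0],"linear": [1,0,-209],"gripper": 0.2},
  ],
)

```text
time: 15.48
tcp_pos: [0.4674, -0.0848, 0.0328]
ee_rot: [[-0.189, 0.982, 0.003], [0.982, 0.189, -0.001], [-0.001, 0.003, -1.0]]
ft_force: [-0.9, 0.4, 6.5]
width: 0.482
grasp_force: 60.0
```

Emit:
arm_command(
  moves=[
    {"turn": [0,0,0],"linear": [0,0,15],"gripper": 0.2},
    {"turn": [0,0,0],"linear": [0,0,50],"gripper": 0.2},
    {"turn": [0,0,0],"linear": [0,0,100],"gripper": 0.2},
    {"turn": [0,0,0],"linear": [10,10,135],"gripper": 0.2},
    {"turn": [0,0,0],"linear": [35,36,140],"gripper": 0.2},
    {"turn": [0,0,0],"linear": [70,72,140],"gripper": 0.2},
    {"turn": [0,0,0],"linear": [105,108,140],"gripper": 0.2},
    {"turn": [0,0,0],"linear": [140,144,140],"gripper": 0.2},
    {"turn": [0,0,0],"linear": [161,166,140],"gripper": 0.2},
    {"turn": [0,0,0],"linear": [168,173,140],"gripper": 0.2},
    {"turn": [0,0,0],"linear": [168,173,140],"gripper": 0.2},
  ],
)

```text
time: 16.85
tcp_pos: [0.6338, 0.0881, 0.1715]
ee_rot: [[-0.19, 0.982, -0.001], [0.982, 0.19, -0.0], [-0.0, -0.001, -1.0]]
ft_force: [-0.8, -1.7, -3.9]
width: 0.483
grasp_force: 61.6
```

Emit:
arm_command(
  moves=[
    {"turn": [0,0,0],"linear": [0,0,-20],"gripper": 0.2},
    {"turn": [0,0,0],"linear": [0,0,-60],"gripper": 0.2},
    {"turn": [0,0,0],"linear": [0,0,-95],"gripper": 0.2},
    {"turn": [0,0,0],"linear": [0,0,-112],"gripper": 0.2},
    {"turn": [0,0,0],"linear": [0,0,-120],"gripper": 0.2},
    {"turn": [0,0,0],"linear": [0,0,-123],"gripper": 0.2},
    {"turn": [0,0,0],"linear": [0,0,-124],"gripper": 0.2},
    {"turn": [0,0,0],"linear": [0,0,-125],"gripper": 0.2},
    {"turn": [0,0,0],"linear": [0,0,-125],"gripper": 0.2},
  ],
)

```text
time: 17.98
tcp_pos: [0.635, 0.0886, 0.0479]
ee_rot: [[-0.19, 0.982, 0.002], [0.982, 0.19, 0.0], [-0.0, 0.002, -1.0]]
ft_force: [-2.3, -0.4, 5.8]
width: 0.482
grasp_force: 62.4
```

Emit:
arm_command(
  moves=[
    {"turn": [0,0,0],"linear": [0,0,0],"gripper": 0.6},
    {"turn": [0,0,0],"linear": [0,0,0],"gripper": 0.85},
    {"turn": [0,0,0],"linear": [0,0,0],"gripper": 1},
    {"turn": [0,0,0],"linear": [0,0,2],"gripper": 1},
    {"turn": [0,0,0],"linear": [0,0,17],"gripper": 1},
    {"turn": [0,0,0],"linear": [0,0,60],"gripper": 1},
    {"turn": [0,0,0],"linear": [0,0,115],"gripper": 1},
    {"turn": [0,0,0],"linear": [-30,1,165],"gripper": 1},
    {"turn": [0,0,0],"linear": [-85,2,184],"gripper": 1},
    {"turn": [0,0,0],"linear": [-135,3,184],"gripper": 1},
    {"turn": [0,0,0],"linear": [-163,4,184],"gripper": 1},
    {"turn": [0,0,0],"linear": [-163,4,184],"gripper": 1},
  ],
)

```text
time: 19.48
tcp_pos: [0.4699, 0.0925, 0.2318]
ee_rot: [[-0.191, 0.982, 0.002], [0.982, 0.191, -0.002], [-0.002, 0.002, -1.0]]
ft_force: [1.5, -0.3, -0.3]
width: 1.004
grasp_force: 0.0
```

Run:
```python
from m import *
c=read_camera("wrist");W=cloud(c);print(rim(W,np.array([.4712,.0922]),.05,.018))
c=read_camera("top");W=cloud(c);print(rim(W,np.array([.634,.0886]),.085,.021))
o=status.get_obs();print(o["tcp_pos"])
```

```text
(404, array([0.4728, 0.0933]))
(42, array([0.6311, 0.0861]))
[0.47204876 0.09229321 0.23139807]
```

Emit:
arm_command(
  moves=[
    {"turn": [0,0,0],"linear": [0,1,-60],"gripper": 1},
    {"turn": [0,0,0],"linear": [0,1,-120],"gripper": 1},
    {"turn": [0,0,0],"linear": [0,1,-180],"gripper": 1},
    {"turn": [0,0,0],"linear": [0,1,-208],"gripper": 1},
    {"turn": [0,0,0],"linear": [0,1,-216],"gripper": 1},
    {"turn": [0,0,0],"linear": [0,1,-216],"gripper": 0.5},
    {"turn": [0,0,0],"linear": [0,1,-216],"gripper": 0.3},
    {"turn": [0,0,0],"linear": [0,1,-216],"gripper": 0.15},
    {"turn": [0,0,0],"linear": [0,1,-216],"gripper": 0.15},
    {"turn": [0,0,0],"linear": [0,1,-216],"gripper": 0.15},
  ],
)

```text
time: 20.82
tcp_pos: [0.4723, 0.0934, 0.0157]
ee_rot: [[-0.189, 0.982, 0.003], [0.982, 0.189, -0.0], [-0.001, 0.003, -1.0]]
ft_force: [-0.9, -0.2, 6.8]
width: 0.399
grasp_force: 59.1
```

Emit:
arm_command(
  moves=[
    {"turn": [0,0,0],"linear": [0,0,15],"gripper": 0.15},
    {"turn": [0,0,0],"linear": [0,0,50],"gripper": 0.15},
    {"turn": [0,0,0],"linear": [0,0,100],"gripper": 0.15},
    {"turn": [0,0,0],"linear": [8,5,135],"gripper": 0.15},
    {"turn": [0,0,0],"linear": [34,21,140],"gripper": 0.15},
    {"turn": [0,0,0],"linear": [69,42,140],"gripper": 0.15},
    {"turn": [0,0,0],"linear": [104,64,140],"gripper": 0.15},
    {"turn": [0,0,0],"linear": [135,83,140],"gripper": 0.15},
    {"turn": [0,0,0],"linear": [145,89,140],"gripper": 0.15},
    {"turn": [0,0,0],"linear": [145,89,140],"gripper": 0.15},
  ],
)

```text
time: 22.08
tcp_pos: [0.616, 0.1825, 0.1546]
ee_rot: [[-0.19, 0.982, -0.001], [0.982, 0.19, 0.0], [0.0, -0.0, -1.0]]
ft_force: [-0.2, -0.3, -2.2]
width: 0.395
grasp_force: 60.2
```

Emit:
arm_command(
  moves=[
    {"turn": [0,0,0],"linear": [0,0,-20],"gripper": 0.15},
    {"turn": [0,0,0],"linear": [0,0,-60],"gripper": 0.15},
    {"turn": [0,0,0],"linear": [0,0,-95],"gripper": 0.15},
    {"turn": [0,0,0],"linear": [0,0,-112],"gripper": 0.15},
    {"turn": [0,0,0],"linear": [0,0,-120],"gripper": 0.15},
    {"turn": [0,0,0],"linear": [0,0,-123],"gripper": 0.15},
    {"turn": [0,0,0],"linear": [0,0,-124],"gripper": 0.15},
    {"turn": [0,0,0],"linear": [0,0,-125],"gripper": 0.15},
    {"turn": [0,0,0],"linear": [0,0,-125],"gripper": 0.15},
  ],
)

```text
time: 23.2
tcp_pos: [0.617, 0.1826, 0.0308]
ee_rot: [[-0.189, 0.982, 0.002], [0.982, 0.189, 0.0], [-0.0, 0.002, -1.0]]
ft_force: [-1.7, -1.5, 5.5]
width: 0.398
grasp_force: 61.0
```

Release, then move to where the wrist camera sees the row for a check of the centring.

Emit:
arm_command(
  moves=[
    {"turn": [0,0,0],"linear": [0,0,0],"gripper": 0.5},
    {"turn": [0,0,0],"linear": [0,0,0],"gripper": 0.75},
    {"turn": [0,0,0],"linear": [0,0,0],"gripper": 1},
    {"turn": [0,0,0],"linear": [0,0,2],"gripper": 1},
    {"turn": [0,0,0],"linear": [0,0,17],"gripper": 1},
    {"turn": [0,0,0],"linear": [0,0,60],"gripper": 1},
    {"turn": [0,0,0],"linear": [0,0,120],"gripper": 1},
    {"turn": [0,0,0],"linear": [0,0,180],"gripper": 1},
    {"turn": [0,0,0],"linear": [-10,-50,220],"gripper": 1},
    {"turn": [0,0,0],"linear": [-10,-110,230],"gripper": 1},
    {"turn": [0,0,0],"linear": [-10,-160,230],"gripper": 1},
    {"turn": [0,0,0],"linear": [-10,-160,230],"gripper": 1},
  ],
)

```text
time: 24.7
tcp_pos: [0.6066, 0.0164, 0.2604]
ee_rot: [[-0.182, 0.983, 0.001], [0.983, 0.182, -0.003], [-0.003, 0.001, -1.0]]
ft_force: [-0.3, 1.1, -0.0]
width: 0.999
grasp_force: 0.0
```

Emit:
arm_command(
  moves=[
    {"turn": [0,0,0],"linear": [0,-60,40],"gripper": 1},
    {"turn": [0,0,0],"linear": [0,-100,60],"gripper": 1},
    {"turn": [0,0,0],"linear": [0,-130,60],"gripper": 1},
    {"turn": [0,0,0],"linear": [0,-130,60],"gripper": 1},
    {"turn": [0,0,0],"linear": [0,-130,60],"gripper": 1},
  ],
)

```text
time: 25.32
tcp_pos: [0.6063, -0.1058, 0.3197]
ee_rot: [[-0.191, 0.982, 0.0], [0.982, 0.191, 0.001], [0.001, 0.0, -1.0]]
ft_force: [0.3, 0.9, 0.0]
width: 1.0
grasp_force: 0.0
```

Run:
```python
from m import *
S=[(.6704,-.0979,.125,.027),(.6523,-.0046,.105,.024),(.6343,.0886,.085,.021),(.6163,.1819,.065,.018)]
for n in("wrist","side"):
    c=read_camera(n);W=cloud(c);cv2.imwrite(f"pics/f{n}.png",c["img"] if n=="wrist" else cv2.resize(c["img"][120:280,220:340],None,fx=3.7,fy=3.7,interpolation=3))
    for x,y,h,r in S:
        c0=np.array([x,y]);P=W.reshape(-1,3);d=np.hypot(*(P[:,:2]-c0).T)
        q=P[(abs(P[:,2]-.015)<.006)&(c["img"].max(2).ravel()<50)&(d<.04)]
        print(n,h,rim(W,c0,h,r)if (abs(P[d<.05][:,2]-h)<.005).sum()>20 else None,"seat enc",cv2.minEnclosingCircle(q[:,:2].astype(np.float32)) if len(q)>30 else None)
```

```text
wrist 0.125 (626, array([ 0.6696, -0.0972])) seat enc ((0.6694920659065247, -0.08240170776844025), 0.025082116946578026)
wrist 0.105 (597, array([ 0.6525, -0.0051])) seat enc ((0.6530327200889587, -0.0050386302173137665), 0.03003584034740925)
wrist 0.085 (307, array([0.6344, 0.0866])) seat enc ((0.6355918049812317, 0.08732962608337402), 0.02992960624396801)
wrist 0.065 None seat enc None
side 0.125 (95, array([ 0.6688, -0.0955])) seat enc None
side 0.105 (87, array([ 0.6518, -0.0027])) seat enc ((0.6368414759635925, -0.0007933015003800392), 0.025541121140122414)
side 0.085 (82, array([0.6339, 0.0898])) seat enc ((0.6364010572433472, 0.08842814713716507), 0.03154844418168068)
side 0.065 (79, array([0.6155, 0.183 ])) seat enc ((0.6185483336448669, 0.18009351193904877), 0.03394066169857979)
```

View pics/fwrist.png

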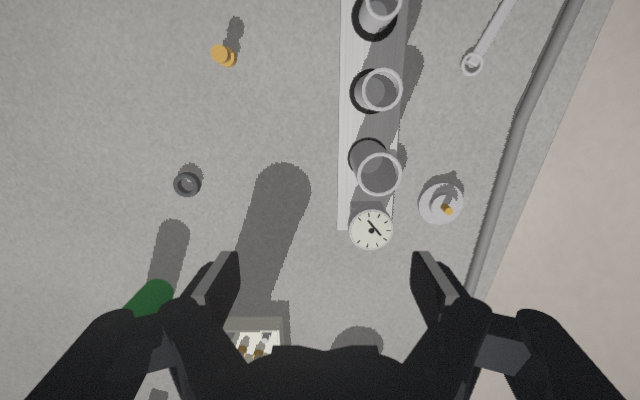

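View pics/fside.png

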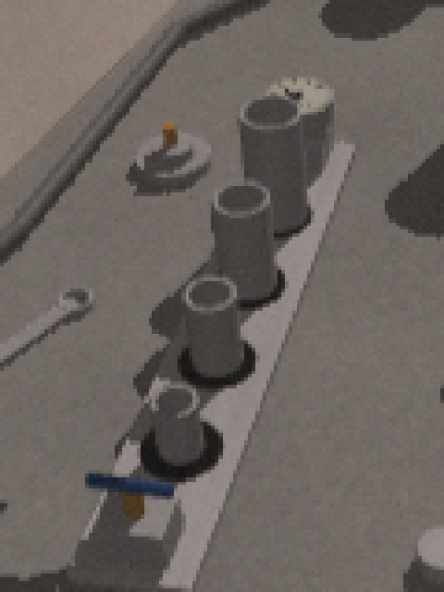

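The wrist view shows the row beside the gauge, with rims at (380,174), (379,90) and (384,5). The side crop shows all four upright, each on its black ring, in height order from gauge (300,95) to valve (130,490). Measured offsets of the three taller vessels are about 1–2 mm.

```bash
python3 -c "
from station import workorder
print(workorder.sign_off())"
```

```text
the job is handed in; nothing more can be done
None
```

The job is handed in at about 25 s of the 112 s: all four vessels stand upright on their seats, tallest by the gauge to shortest by the needle valve, with the three taller ones measured about 1–2 mm off centre and the shortest checked only by eye in the side view.

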